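Load the feed stage and wind it to its stop

TASK

Load the two vials upright into the carriage of the feed stage, filling the pocket marked with one dot (nearest the stop) first and the two-dot pocket second. Then wind the handwheel clockwise by its crank knob until the carriage touches the stop's spring plunger and has just begun to push it in; do not drive the plunger home. Let go and leave it so, with both vials standing in their pockets.

Things in the scene. Friction and masses are not known exactly. Their poses are not given: they have to be found in the camera images.
- stage: Fixed feed stage on the table: aluminium base plate 120 x 335 x 12 mm with two rails, a grey gear housing with a handwheel on top at its -y end, and a stop block at its +y end. Origin on the table in the stage's middle, 115 mm in +y from the wheel's axis; its z is up and its +y is the direction in which the carriage travels towards the stop.
- pocket_1 (a point): Centre of the floor of the one-dot pocket in the white carriage (74 x 86 mm, top face 50 mm above the table), the pocket nearer the stop: round, 27 mm wide, 14 mm deep, its floor 36 mm above the table. Moves with the carriage; axes as the stage's.
- pocket_2 (a point): Centre of the floor of the two-dot pocket, the same size, 38 mm behind pocket_1 (nearer the handwheel).
- carriage_face (a point): Centre of the carriage's steel bumper face, which meets the plunger tip; 35 mm above the table.
- plunger_tip (a point): Tip of the stop's steel spring plunger (11 mm diameter, pointing along the stage's -y at the carriage), 35 mm above the table. The stop block behind it is 76 mm wide and 58 mm high (its clamp knob reaches 70 mm). The gap to close is the distance from carriage_face to plunger_tip along the stage's y.
- plunger (a joint): How far the spring plunger is pushed in, m: 0 = free, 0.0075 = fully home; spring 10 N per mm. Below 0.0003 it does not count as touched, above 0.005 it counts as driven home.
- carriage (a joint): Travel of the carriage along the stage's +y, m; geared to the handwheel, 4 mm per rad (25 mm per turn).
- handwheel (a joint): Angle of the handwheel about its vertical axis, rad; grows clockwise seen from above, which drives the carriage towards the stop. It needs about 0.12 N m (3 N at the knob) to turn and stays where it is left; it can turn on to 16 rad.
- wheel_hub (a point): Point on the handwheel's axis at the height of crank_knob. The steel wheel is 100 mm across, its rim's top 87 mm above the table, its hub's top 90 mm.
- crank_knob (a point): Middle of the upright black crank knob on the wheel's rim, 45 mm from the axis: 17 mm diameter, 36 mm tall, from 90 to 126 mm above the table; this point is 108 mm above the table. The knob spins freely on its own pin, so it can be held with a fixed hand while going round.
- vial_a: Small capped vial, 22 mm diameter, 45 mm tall, 30 g, yellow-orange cap, standing on the table in front of the stage. Origin at the centre of its underside, z up its length. Either vial may go into either pocket.
- vial_b: The other small capped vial, 22 mm diameter, 53 mm tall, 30 g, whitish cap. Origin at the centre of its underside, z up its length.

How it is judged:
By the outcome, as a careful person would: the job done as asked, in the order asked, and still so for the second after the job is handed in, with the robot touching nothing.
It also fails if it takes over 62 s, if anything falls off the work surface, if the arm or the gripper's body presses on something with over 40 N, if the wrist force passes 120 N, or if a joint passes its speed limit or range.

ROBOT

A 7-joint arm with a two-finger parallel gripper is mounted at the origin on a cart in front of the work surface, level with it; the furniture and walls round the work are solid. World frame = base frame: x ahead of the robot, y to its left, z up, the work surface at z = 0. Lengths are in mm, angles in degrees, forces in N, time in s.
With the tool pointing down it reaches from about 425 to 875 mm from the base axis. Payload 8.4 kg.
Tool frame: the origin (TCP) lies on the centre line of the jaws, within the pads' length; the fingertips stand 8 mm ahead of it and the grasp point (between the pads) lies 11 mm behind it; z points along the fingers, y is the line along which they close (so a half turn about z gives the same grasp; the last joint's range is limited). The gripper opens to 85 mm and grips with 20 to 120 N. Pads are 22 mm wide; open, the fingers measure 114 mm over their backs; the gripper's body (76 mm by 85 mm) begins 54 mm behind the grasp point. The pads swing forward as they close: fully open they stand 13 mm farther back than shut.
Start: joints at [-5.684, 19.091, 2.286, 83.961, -0.768, 76.965, -3.352], TCP at [649.973, -0.013, 239.308] pointing down, gripper open.
Joint ranges: [-147.57, 147.57], [-21.85, 119.76], [-74.77, 79.35], [14.55, 137.4], [-85.83, 265.84], [4.83, 119.75], [-152.11, 152.11]. Speed limits (degrees/s): [127.2, 127.2, 159.86, 159.86, 180, 180, 180].

INTERFACE

Orientations are given as [roll, pitch, yaw] about the fixed x, y, z axes, in that order (R = Rz(yaw) Ry(pitch) Rx(roll)).
In Python, from station import robot, eyes, nets gives the robot as it stands.
- The arm moves only by the tool send_rows, never from a script. Its argument "targets" is a list of rows, each an object with "hand": the closure in counts, from 0 (fully open) to 255 (shut); "linear": the shift along the world's x, y, z in m, a list of three; "roll": the turn about the world's z in rad. A call has exactly 10 rows; each row shifts and turns the commanded pose from where the row before left it; what a row does not reach is not made up. A row lasts 1/8 s, in which the tool goes at most 62.5 mm and 10.7 degrees, less where a joint would pass 70% of its speed; a pose out of reach is approached as far as the arm can. A call with a gripper value outside its range is refused whole. The fingers move at their own pace and stop on an object; "newtons" is the grip in N (left out, the last holds). Time passes only in rows, so rows that do not move let the fingers close, or fill a call up. It gives the time, the measured TCP pose, the force, the opening and the grip force at its end, in the units of the state.
- robot.observe(): the state, without advancing time (a new reading comes with each control period).
- eyes.snapshot(name): name is "scene" or "side" or "wrist"; returns a dict with "image" (480x640x3 uint8, blue, green, red), "fov_y" (degrees; the focal length in pixels is half the picture's height over the tangent of half this angle, whatever the lens; pixels are square), "cx", "cy" (the principal point, pixels), "D" ([k1, k2, p1, p2, k3] as OpenCV has them; the pictures are not rectified), "extrinsics" (4x4, takes a point from world to camera coordinates); the wrist camera has in their place "tool_from_camera" (4x4, takes a point from camera to tool coordinates, whose origin is the TCP and whose axes are the flange's). Camera axes: x right, y down, z forward; pixel columns grow to the right and rows downward; lengths in mm; the calibration is good to about 2 mm. A picture is of the moment at which its call begins: read the wrist's pose just before it. There is no depth.
- robot.hand_in(): hands the job in; it is judged then, once.
Trained networks look in the newest picture that a camera, given by its name, has taken for a name from the list of things; names that differ only in an ending like _2 or _b are one class to them, and where a whole thing is asked for, a point or a joint stands for the part that bears it (a point fixed in the world has none). Each returns a list of dicts, best first, with "p" (0 to 1); they miss things now and then, are a little off and sometimes report something else, mostly with a low value. They report only what shows in the picture. A call takes as long as a camera call.
- nets.boxes_of(label, camera): "rect" ([left, top, right, bottom] in pixels, round what is visible of it).
- nets.trace(label, camera): "mask" (480x640 bool, what is visible of it) and "rect" ([left, top, right, bottom] in pixels, round what is visible of it).
The state is a dict: "t": time; "joints": joint angles; "qd": joint speeds; "joint_torque": joint torques, N m; "eef_pos": TCP position; "tool_rot": TCP orientation; "contact_force": force on the tool from outside, world axes, zero at the start; "ft_torque": the same for the moment, N m; "grip_width": finger opening in mm; "gripper_force": force on a finger pad.
Only numpy, scipy, OpenCV 4.12 (cv2) and the standard library are available. Lean on these libraries where they do the work, as an engineer would, in place of code of your own. Each camera call takes 0.05 s, during which the arm holds its last target. There are 200 camera calls.

## Working session

There is one attempt and no reset: what is moved stays moved. The work goes in short steps, Python scripts to look and compute and a tool call to move; the robot and the scene stay as the last step left them, time stands still between calls to the robot, and variables do not carry over. Pictures are saved under pics/ and viewed, at most 10 in all, crops included, and the job is handed in when it is done.

Besides the shell and the picture viewer there is one more tool, called by a JSON object that holds its "api" and its "payload", one argument or row to a line. send_rows: Moves the arm, as the interface text tells. Its arguments: {"type":"object","properties":{"targets":{"type":"array"},"newtons":{"type":"number"}},"required":["targets"]}

```bash
mkdir -p pics; cat > h.py <<'E'
import numpy as np, cv2
from station import robot, eyes, nets
from scipy.spatial.transform import Rotation as R
def cam(name):
    s=robot.observe(); c=eyes.snapshot(name)
    f=240/np.tan(np.radians(c["fov_y"])/2)
    K=np.array([[f,0,c["cx"]],[0,f,c["cy"]],[0,0,1]])
    if "extrinsics" in c: E=np.array(c["extrinsics"])
    else:
        T=np.eye(4); T[:3,:3]=R.from_euler("xyz",s["tool_rot"],degrees=True).as_matrix(); T[:3,3]=s["eef_pos"]
        E=np.linalg.inv(T@np.array(c["tool_from_camera"]))
    return dict(img=c["image"],K=K,D=np.array(c["D"],float),E=E,s=s)
def px2w(c,uv,z):
    p=cv2.undistortPoints(np.array([[uv]],float),c["K"],c["D"])[0,0]
    Ei=np.linalg.inv(c["E"]); d=Ei[:3,:3]@[p[0],p[1],1]; o=Ei[:3,3]
    return o+d*(z-o[2])/d[2]
def w2px(c,P):
    P=np.atleast_2d(np.array(P,float))
    return cv2.projectPoints(P,cv2.Rodrigues(c["E"][:3,:3])[0],c["E"][:3,3],c["K"],c["D"])[0][:,0]
E
python3 - <<'E'
from h import *
np.set_printoptions(precision=1,suppress=True)
print(robot.observe())
for n in ["scene","side","wrist"]:
    c=cam(n); cv2.imwrite(f"pics/{n}0.png",c["img"]); print(n,np.linalg.inv(c["E"])[:3,3],np.linalg.inv(c["E"])[:3,2])
    for l in ["vial_a","stage","carriage_face","crank_knob","plunger","handwheel","pocket_1","plunger_tip"]:
        print(l,[(np.round(b["rect"]).astype(int).tolist(),round(float(b["p"]),2)) for b in nets.boxes_of(l,n)][:4])
E
```

```text
{'t': 0.0, 'joints': array([-5.7, 19.1,  2.3, 84. , -0.8, 77. , -3.4]), 'qd': array([ 0.1, -0. , -0. ,  0.1, -0. ,  0.1,  0. ]), 'joint_torque': array([  0. , -65.9,   1.4, -40.6,   0. ,   0. ,  -0. ]), 'eef_pos': array([649.6,  -0. , 238.4]), 'tool_rot': array([-179.9,    0. ,   90. ]), 'contact_force': array([ 0.2,  1.2, -0.9]), 'ft_torque': array([ 0., -0., -0.]), 'gripper_force': 0.0, 'grip_width': 85.52055762865419}
scene [  29.6 -332.5  672.3] [ 0.6  0.5 -0.7]
vial_a [([206, 274, 225, 306], 0.62), ([317, 352, 338, 380], 0.56), ([345, 218, 415, 280], 0.56)]
stage [([229, 194, 434, 332], 0.74), ([284, 209, 354, 272], 0.7)]
carriage_face [([284, 211, 354, 273], 0.63), ([401, 215, 412, 242], 0.44), ([346, 217, 417, 279], 0.31)]
crank_knob [([400, 214, 411, 241], 0.82)]
plunger [([275, 213, 286, 224], 0.58)]
handwheel [([345, 216, 415, 284], 0.56)]
pocket_1 [([282, 213, 352, 266], 0.72)]
plunger_tip [([276, 213, 287, 220], 0.4)]
side [1017.2 -123.6  844.1] [-0.5  0.2 -0.8]
vial_a [([351, 183, 366, 210], 0.75), ([247, 222, 260, 238], 0.7), ([409, 262, 422, 267], 0.32)]
stage [([262, 232, 458, 343], 0.66)]
carriage_face [([339, 249, 403, 305], 0.55)]
crank_knob [([296, 290, 305, 309], 0.57)]
plunger [([409, 258, 420, 270], 0.38)]
handwheel [([268, 255, 326, 313], 0.88)]
pocket_1 [([343, 248, 404, 303], 0.69)]
plunger_tip [([342, 247, 400, 305], 0.75)]
wrist [651.3  80.8 373.7] [ 0.  -0.3 -0.9]
vial_a [([66, 225, 111, 261], 0.69)]
stage [([194, 0, 356, 288], 0.71)]
carriage_face [([221, 2, 324, 113], 0.68)]
crank_knob [([301, 236, 324, 267], 0.73)]
plunger [([194, 3, 354, 289], 0.68)]
handwheel [([194, 162, 325, 285], 0.66)]
pocket_1 [([221, 2, 324, 116], 0.8)]
plunger_tip [([221, 3, 324, 109], 0.51)]
```

View pics/scene0.png

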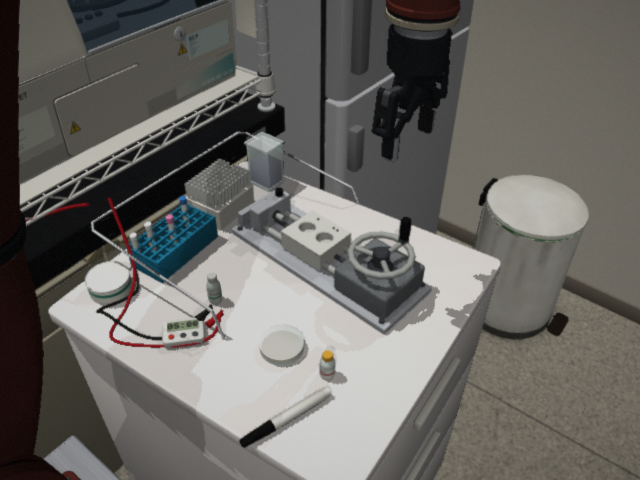

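View pics/side0.png

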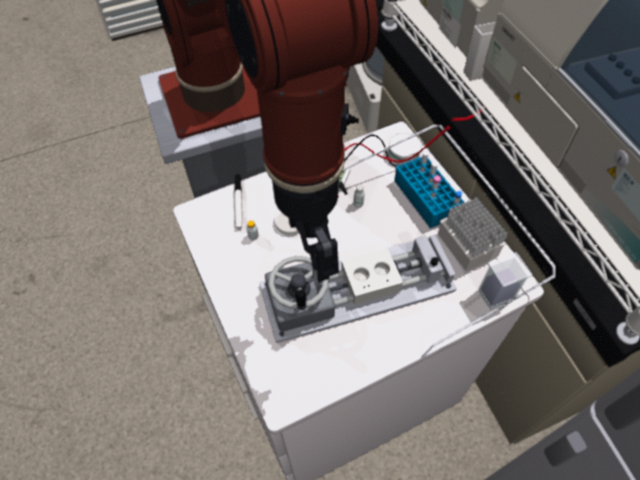

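View pics/wrist0.png

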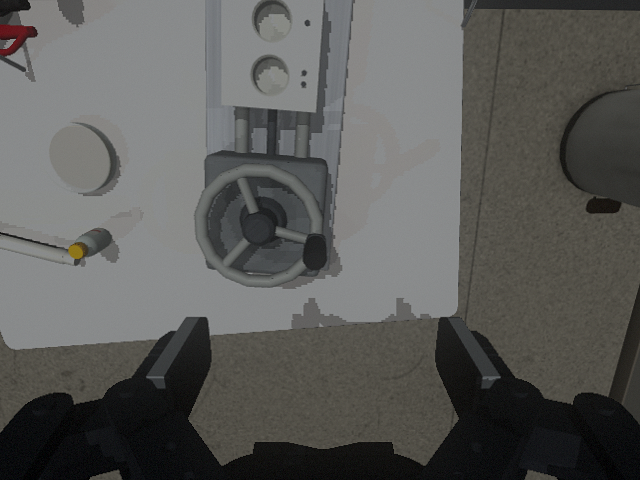

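The scene view shows vial_b (grey, 213,290), vial_a (orange cap, 328,365), the stage with the carriage at (318,240) and the knob at (405,228). The wrist view shows pocket_1 at (272,20), pocket_2 at (271,75), the hub at (258,227) and the knob at (315,250).

```bash
python3 - <<'E'
from h import *
np.set_printoptions(precision=1,suppress=True)
w=cam("wrist"); s=cam("scene"); d=cam("side")
print("hub",px2w(w,(258,227),90),"knobtop",px2w(w,(316,241),126))
print("p1",px2w(w,(272,20),50),"p2",px2w(w,(271,75),50))
print("plate bl",[px2w(w,p,z) for p,z in [((221,107),50),((318,111),50),((322,2),50)]])
print("va cap wrist",px2w(w,(77,250),45),"base",px2w(w,(100,238),0))
print("va scene cap",px2w(s,(328,355),45),"side",px2w(d,(251,224),45))
print("vb scene cap",px2w(s,(212,278),53),"side",px2w(d,(358.5,187),53))
print("vb scene base",px2w(s,(215,303),0),"va base",px2w(s,(327,377),0))
print("knobtop scene",px2w(s,(405,219),126), "side",px2w(d,(299,280),126))
print("stop knob",px2w(s,(279,190),70),px2w(d,(434,262),70))
print("scene p1,p2",px2w(s,(326,227),50),px2w(s,(308,238),50))
print("side p1,p2",px2w(d,(382,267),50),px2w(d,(360,273),50))
print("plunger tip scene",px2w(s,(286,222),35),"side",px2w(d,(411,267),35))
for k,a,b in [("scene",200,0),("side",0,0)]:
  pass
cv2.imwrite("pics/sc.png",cv2.resize(s["img"][170:340,190:440],None,fx=3.2,fy=3.2,interpolation=2))
E
```

```text
hub [602.9  -0.6  90. ] knobtop [646.8   0.1 126. ]
p1 [614.4 145.6  50. ] p2 [612.1 108.1  50. ]
plate bl [array([572.2,  85.1,  50. ]), array([647.7,  82. ,  50. ]), array([651. , 157.2,  50. ])]
va cap wrist [432.9 -34.4  45. ] base [428.7 -37.5   0. ]
va scene cap [427.6 -39.9  45. ] side [431.  -37.2  45. ]
vb scene cap [429.  176.8  53. ] side [430.5 180.8  53. ]
vb scene base [427.6 177.4   0. ] va base [425.3 -40.8   0. ]
knobtop scene [642.1 -15.1 126. ] side [621.   -8.8 126. ]
stop knob [639. 227.  70.] [643.4 227.   70. ]
scene p1,p2 [629.7 118.9  50. ] [590.2 124.6  50. ]
side p1,p2 [608.7 146.7  50. ] [605.4 106.2  50. ]
plunger tip scene [612.9 190.5  35. ] side [620.3 199.7  35. ]
```

View pics/sc.png

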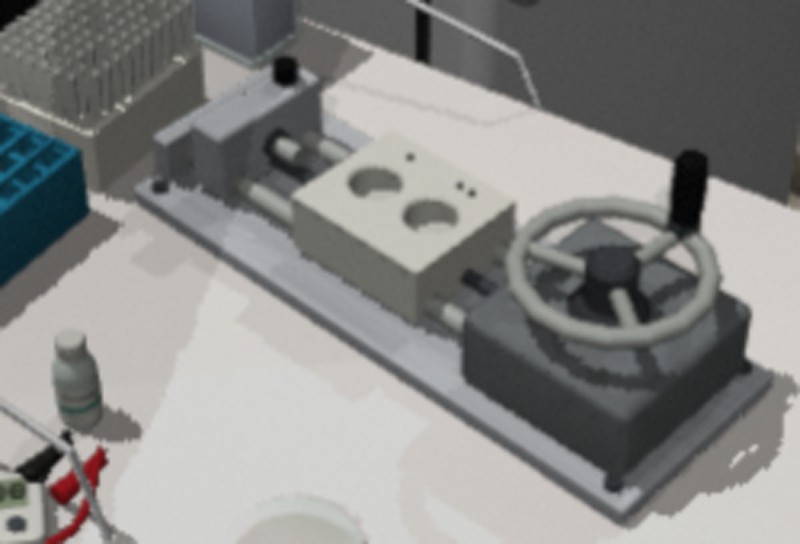

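The crop puts pocket_1 near scene (307,227), pocket_2 near (325,238), and the plunger tip near (284,218). A thin wire rail of unknown height passes near vial_b, so I'll triangulate it.

```bash
cat >> h.py <<'E'
def tri(obs):
    A=[];b=[]
    for c,uv in obs:
        p=cv2.undistortPoints(np.array([[uv]],float),c["K"],c["D"])[0,0]
        for i in (0,1): 
            r=c["E"][i]-p[i]*c["E"][2]; A.append(r[:3]); b.append(-r[3])
    X=np.linalg.lstsq(np.array(A),np.array(b),rcond=None)[0]
    return X,[np.linalg.norm(w2px(c,X)[0]-uv) for c,uv in obs]
E
python3 - <<'E'
from h import *
np.set_printoptions(precision=1,suppress=True)
w=cam("wrist"); s=cam("scene"); d=cam("side")
for n,a,b in [("railA",(92,230),(437,125)),("railB",(245,133),(552,275)),("railC",(222,337),(343,160)),("railD",(355,200),(428,350)),
 ("p1",(307,227),(382,267)),("p2",(325,238),(360,273)),("knob",(405,219),(300,281)),("tip",(284,218),(411,267)),("stopknob",(279,190),(434,262))]:
    X,e=tri([(s,a),(d,b)]); print(n,X,e)
print("p1,p2 scene",px2w(s,(307,227),50),px2w(s,(325,238),50))
print("tip scene",px2w(s,(284,218),35))
# wrist knob: bottom/top
print("knob mid box wrist",px2w(w,(312.5,251.5),108),"scene",px2w(s,(405.5,228),108),"side",px2w(d,(300,299),108))
print("pen/dish",px2w(w,(75,262),10),px2w(w,(82,157),20))
cv2.imwrite("pics/sd.png",cv2.resize(d["img"][110:360,170:570],None,fx=2,fy=2,interpolation=2))
E
```

```text
railA [366.2 380.7  84.3] [np.float64(2.299905295663526), np.float64(1.753481780215124)]
railB [742.8 405.3  67.7] [np.float64(0.02194644750384146), np.float64(0.02488240916874875)]
railC [367.8 142.7  40.8] [np.float64(29.52859276599516), np.float64(20.566255643524364)]
railD [764.8 159.2   8.5] [np.float64(2.144797384230571), np.float64(2.358184337756707)]
p1 [610.  144.6  50.8] [np.float64(1.1054807522819101), np.float64(1.0307448471562277)]
p2 [606.4 104.5  50.7] [np.float64(0.8858032462518206), np.float64(0.8152070216078007)]
knob [631.  -15.  136.3] [np.float64(3.8610701231435476), np.float64(3.644197167824834)]
tip [619.7 200.4  34.1] [np.float64(0.22204783440203804), np.float64(0.2111752221909252)]
stopknob [641.7 228.9  67.1] [np.float64(0.34804041907300953), np.float64(0.34411511786387083)]
p1,p2 scene [610.5 143.1  50. ] [607.  103.4  50. ]
tip scene [618.9 200.1  35. ]
knob mid box wrist [643.9 -13.7 108. ] scene [644.6 -16.4 108. ] side [643.6 -16.3 108. ]
pen/dish [405.1 -59.3  10. ] [437.9  44.2  20. ]
```

View pics/sd.png

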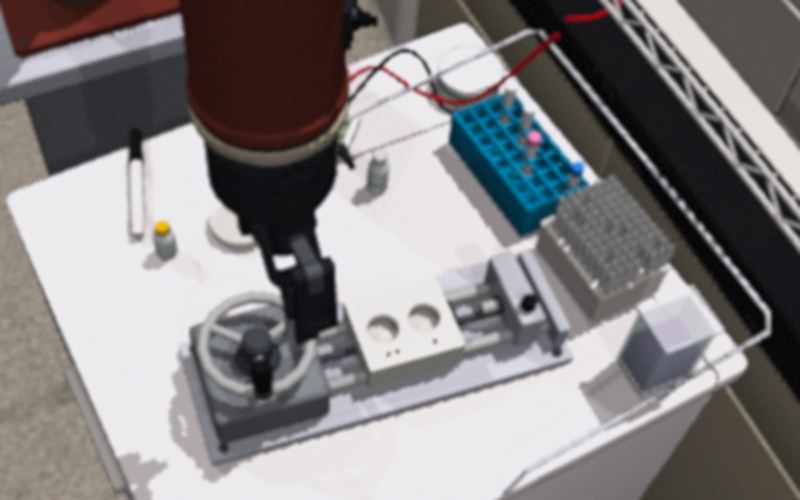

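The side crop shows vial_b at about (378,172), the dish at (235,225) and the pen at (137,190). The rail slopes down to the table near vial_b, so it stays low there and out of the hand's way. Next I'll move above vial_b.

{"api": "send_rows", "payload": {
  "targets": [
    {"hand":110,"linear":[-0.0275,0.022,-0.0135],"roll":0},
    {"hand":110,"linear":[-0.0275,0.022,-0.0135],"roll":0},
    {"hand":110,"linear":[-0.0275,0.022,-0.0135],"roll":0},
    {"hand":110,"linear":[-0.0275,0.022,-0.0135],"roll":0},
    {"hand":110,"linear":[-0.0275,0.022,-0.0135],"roll":0},
    {"hand":110,"linear":[-0.0275,0.022,-0.0135],"roll":0},
    {"hand":110,"linear":[-0.0275,0.022,-0.0135],"roll":0},
    {"hand":110,"linear":[-0.0275,0.022,-0.0135],"roll":0},
    {"hand":110,"linear":[0,0,0],"roll":0},
    {"hand":110,"linear":[0,0,0],"roll":0}
  ],
  "newtons": 30
}}

```text
t: 2.9
eef_pos: [430.6, 175.8, 131.7]
tool_rot: [180.0, -0.0, 90.0]
contact_force: [-0.5, -0.4, 0.1]
grip_width: 48.5
gripper_force: 0.0
```

```bash
python3 - <<'E'
from h import *
np.set_printoptions(precision=1,suppress=True)
w=cam("wrist"); o=w["s"]; print(o["t"],o["eef_pos"],o["tool_rot"],o["grip_width"])
for b in nets.boxes_of("vial_b","wrist")[:3]:
    r=b["rect"]; print(r,b["p"])
print("pred", w2px(w,[[429,178,53],[429,178,0]]))
cv2.imwrite("pics/w1.png",w["img"])
E
```

```text
2.9 [430.6 175.8 131.7] [180.  -0.  90.] 48.465032165025335
[308.2, 210.4, 343.5, 259.2] 0.96
pred [[317.6 256.1]
 [318.4 230. ]]
```

View pics/w1.png

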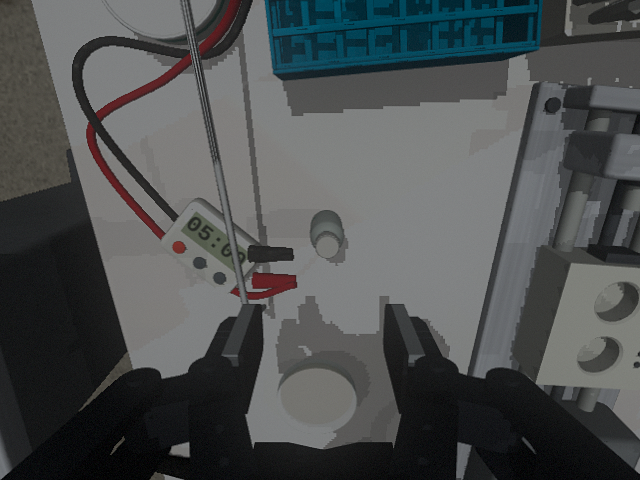

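The wrist view shows vial_b's cap at (328,246), centred between the fingers. The clip leads end about (293,255) on its left, and the rail end is at (244,300).

```bash
python3 - <<'E'
from h import *
np.set_printoptions(precision=1,suppress=True)
w=cam("wrist")
print("cap",px2w(w,(328,246),53),"base mid",px2w(w,(326,222),5))
print("lead",px2w(w,(294,255),8),px2w(w,(297,283),8),"rail",px2w(w,(244,300),5),px2w(w,(225,200),20))
for n,uv,z in [("p1",(616,301),50),("p2",(600,354),50),("tipblack",(608,250),35),("carr corner front-left",(566,250),50)]: print(n,px2w(w,uv,z))
E
```

```text
cap [435.3 183.8  53. ] base mid [434.7 184.9   5. ]
lead [412.3 162.    8. ] [413.9 140.7   8. ] rail [374.5 125.9   5. ] [370.3 203.7  20. ]
p1 [612.3 146.5  50. ]
p2 [610.8 108.7  50. ]
tipblack [611.4 174.5  35. ]
carr corner front-left [574.7 179.9  50. ]
```

{"api": "send_rows", "payload": {
  "targets": [
    {"hand":110,"linear":[0.003,0.006,-0.02],"roll":0},
    {"hand":110,"linear":[0,0,-0.03],"roll":0},
    {"hand":110,"linear":[0,0,-0.03],"roll":0},
    {"hand":110,"linear":[0,0,-0.0245],"roll":0},
    {"hand":110,"linear":[0,0,0],"roll":0},
    {"hand":255,"linear":[0,0,0],"roll":0},
    {"hand":255,"linear":[0,0,0],"roll":0},
    {"hand":255,"linear":[0,0,0],"roll":0},
    {"hand":255,"linear":[0,0,0],"roll":0},
    {"hand":255,"linear":[0,0,0],"roll":0}
  ],
  "newtons": 30
}}

```text
t: 4.3
eef_pos: [434.0, 182.3, 28.1]
tool_rot: [179.9, -0.0, 90.0]
contact_force: [-0.4, -0.9, 7.0]
grip_width: 18.9
gripper_force: 29.6
```

The width of 18.9 mm and 7 N upward suggest the pads are on the shoulder, so I'll regrip slightly lower.

{"api": "send_rows", "payload": {
  "targets": [
    {"hand":150,"linear":[0,0,0],"roll":0},
    {"hand":150,"linear":[0,0,0],"roll":0},
    {"hand":150,"linear":[0,0,-0.005],"roll":0},
    {"hand":150,"linear":[0,0,0],"roll":0},
    {"hand":255,"linear":[0,0,0],"roll":0},
    {"hand":255,"linear":[0,0,0],"roll":0},
    {"hand":255,"linear":[0,0,0],"roll":0},
    {"hand":255,"linear":[0,0,0],"roll":0},
    {"hand":255,"linear":[0,0,0.01],"roll":0},
    {"hand":255,"linear":[0,0,0.01],"roll":0}
  ],
  "newtons": 30
}}

```text
t: 5.55
eef_pos: [433.1, 182.1, 42.7]
tool_rot: [180.0, -0.0, 90.0]
contact_force: [0.1, 0.4, 0.2]
grip_width: 18.9
gripper_force: 29.9
```

```bash
python3 - <<'E'
from h import *
w=cam("wrist"); o=w["s"]; print(o["eef_pos"],o["grip_width"],o["contact_force"])
cv2.imwrite("pics/w2.png",w["img"][180:420,180:460])
E
```

```text
[433.1068589  182.06198479  42.67198693] 18.909043867612432 [0.09600973 0.39687622 0.21054721]
```

View pics/w2.png

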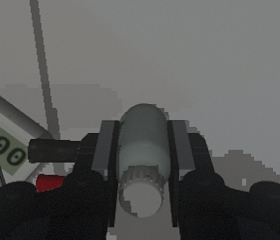

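Vial_b is held on its body between the pads, cap at full-image (320,375). Next I'll hover just short of pocket 1 for a close look.

{"api": "send_rows", "payload": {
  "targets": [
    {"hand":255,"linear":[0,0,0.027],"roll":0},
    {"hand":255,"linear":[0.02,-0.008,0.027],"roll":0},
    {"hand":255,"linear":[0.04,-0.018,0],"roll":0},
    {"hand":255,"linear":[0.04,-0.018,0],"roll":0},
    {"hand":255,"linear":[0.04,-0.018,0],"roll":0},
    {"hand":255,"linear":[0.025,-0.008,0],"roll":0},
    {"hand":255,"linear":[0.014,-0.004,0],"roll":0},
    {"hand":255,"linear":[0,0,0],"roll":0},
    {"hand":255,"linear":[0,0,0],"roll":0},
    {"hand":255,"linear":[0,0,0],"roll":0}
  ]
}}

```text
t: 6.85
eef_pos: [611.2, 108.7, 96.0]
tool_rot: [-180.0, -0.0, 90.1]
contact_force: [0.3, -1.1, -0.2]
grip_width: 19.2
gripper_force: 29.9
```

```bash
python3 - <<'E'
from h import *
np.set_printoptions(precision=1,suppress=True)
w=cam("wrist"); o=w["s"]; print(o["eef_pos"],o["grip_width"],o["contact_force"])
z=o["eef_pos"][2]
print("cap in hand",px2w(w,(320,375),z-23+53))
print("pred p1,p2",w2px(w,[[612,146,50],[610,108,50]]))
for l in ["pocket_1","carriage_face","plunger_tip","plunger"]: print(l,[(b["rect"],b["p"]) for b in nets.boxes_of(l,"wrist")[:3]])
cv2.imwrite("pics/w3.png",w["img"])
E
```

```text
[611.2 108.7  96. ] 19.161721183505882 [ 0.3 -1.1 -0.2]
cap in hand [611.6 111.2 126. ]
pred p1,p2 [[321.7 210. ]
 [317.8 284.3]]
pocket_1 [([244.5, 141.2, 414.3, 326.6], 0.82)]
carriage_face [([244.9, 138.2, 411.3, 322.5], 0.91)]
plunger_tip [([322.1, 49.5, 351.6, 86.2], 0.7), ([287.0, 427.9, 355.2, 446.4], 0.6)]
plunger [([321.8, 47.0, 351.3, 84.1], 0.59), ([242.4, 138.0, 414.4, 321.0], 0.24)]
```

View pics/w3.png

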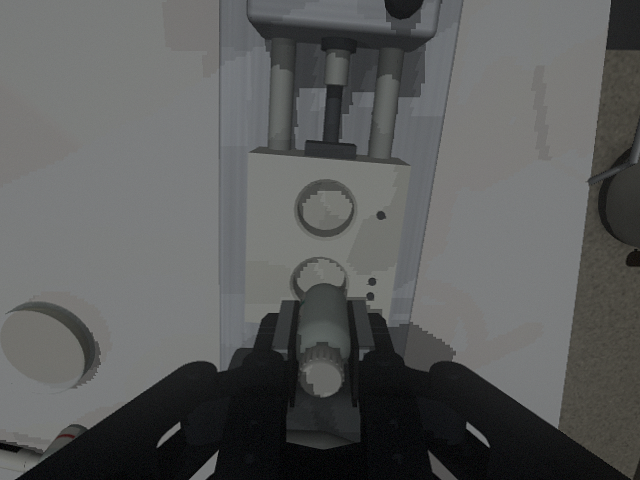

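The wrist view shows pocket_1's rim centred at (325.5,209.5), the held cap at (323,376), the plunger tip end at (338,86) and the bumper's front edge near (331,142).

```bash
python3 - <<'E'
from h import *
np.set_printoptions(precision=1,suppress=True)
w=cam("wrist"); z=w["s"]["eef_pos"][2]
g=cv2.cvtColor(w["img"],6).astype(int)
print("cap",px2w(w,(323,376),z+30),"p1",px2w(w,(325.5,209.5),50),px2w(w,(295,209),50),px2w(w,(356,209),50),px2w(w,(325,180),50),px2w(w,(325,239),50))
print("tip",px2w(w,(338,86),35), px2w(w,(338,86),40.5),"bumper",px2w(w,(305,142),35),px2w(w,(356,144),35),px2w(w,(331,157),50))
print("carr corners",px2w(w,(249,149),50),px2w(w,(411,165),50))
print(g[60:165:3,338])
E
```

```text
cap [613.1 110.2 126. ] p1 [614.4 145.7  50. ] [600.1 145.9  50. ] [628.7 145.9  50. ] [614.2 159.5  50. ] [614.2 131.2  50. ]
tip [620.3 200.6  35. ] [620.1 200.3  40.5] bumper [604.6 175.4  35. ] [629.2 174.5  35. ] [616.9 169.9  50. ]
carr corners [580.2 173.5  50. ] [653.2 166.3  50. ]
[ 95  97  95  94  95  94  95  95  38  34  30  28  31  38  37  37  31  32
  35  42  46  56  58  59  65  68  98  61  51  52  47  47  48 125 124]
```

{"api": "send_rows", "payload": {
  "targets": [
    {"hand":255,"linear":[0.0005,0.018,0],"roll":0},
    {"hand":255,"linear":[0.0007,0.018,0],"roll":0},
    {"hand":255,"linear":[0,0,-0.01],"roll":0},
    {"hand":255,"linear":[0,0,-0.008],"roll":0},
    {"hand":255,"linear":[0,0,-0.004],"roll":0},
    {"hand":255,"linear":[0,0,-0.004],"roll":0},
    {"hand":255,"linear":[0,0,-0.003],"roll":0},
    {"hand":255,"linear":[0,0,0],"roll":0},
    {"hand":255,"linear":[0,0,0],"roll":0},
    {"hand":255,"linear":[0,0,0],"roll":0}
  ]
}}

```text
t: 8.4
eef_pos: [613.4, 144.0, 67.1]
tool_rot: [180.0, -0.0, 90.0]
contact_force: [-0.2, -0.2, 0.3]
grip_width: 19.0
gripper_force: 29.9
```

{"api": "send_rows", "payload": {
  "targets": [
    {"hand":255,"linear":[0,0,-0.004],"roll":0},
    {"hand":255,"linear":[0,0,-0.003],"roll":0},
    {"hand":255,"linear":[0,0,0],"roll":0},
    {"hand":140,"linear":[0,0,0],"roll":0},
    {"hand":140,"linear":[0,0,0],"roll":0},
    {"hand":140,"linear":[0,0,0],"roll":0},
    {"hand":110,"linear":[0,0,0.02],"roll":0},
    {"hand":110,"linear":[0,0,0.03],"roll":0},
    {"hand":110,"linear":[0,0,0.03],"roll":0},
    {"hand":110,"linear":[0,0,0.01],"roll":0}
  ]
}}

```text
t: 9.65
eef_pos: [614.5, 144.4, 153.3]
tool_rot: [179.7, -0.1, 90.0]
contact_force: [0.1, 1.0, -0.5]
grip_width: 48.4
gripper_force: 0.0
```

{"api": "send_rows", "payload": {
  "targets": [
    {"hand":110,"linear":[-0.026,-0.026,0],"roll":0},
    {"hand":110,"linear":[-0.026,-0.026,0],"roll":0},
    {"hand":110,"linear":[-0.026,-0.026,0],"roll":0},
    {"hand":110,"linear":[-0.026,-0.026,0],"roll":0},
    {"hand":110,"linear":[-0.026,-0.026,-0.005],"roll":0},
    {"hand":110,"linear":[-0.026,-0.026,-0.01],"roll":0},
    {"hand":110,"linear":[-0.026,-0.025,-0.01],"roll":0},
    {"hand":110,"linear":[0,0,0],"roll":0},
    {"hand":110,"linear":[0,0,0],"roll":0},
    {"hand":110,"linear":[0,0,0],"roll":0}
  ]
}}

```text
t: 10.9
eef_pos: [431.9, -36.3, 125.1]
tool_rot: [180.0, -0.0, 90.1]
contact_force: [-0.1, -0.3, 0.4]
grip_width: 48.8
gripper_force: 0.0
```

```bash
python3 - <<'E'
from h import *
np.set_printoptions(precision=1,suppress=True)
w=cam("wrist"); o=w["s"]; print(o["t"],o["eef_pos"],o["grip_width"])
h=cv2.cvtColor(w["img"],cv2.COLOR_BGR2HSV); m=cv2.inRange(h,(12,150,100),(35,255,255))
n,l,st,ce=cv2.connectedComponentsWithStats(m)
for i in range(1,n):
    if st[i,4]>60: print(st[i],ce[i],px2w(w,ce[i],45))
for b in nets.boxes_of("vial_a","wrist")[:3]: print(b["rect"],b["p"])
c=cam("side"); 
for b in nets.boxes_of("vial_a","side")[:3]: print(b["rect"],b["p"])
cv2.imwrite("pics/s2.png",np.hstack([w["img"][150:450,170:470],cv2.resize(c["img"][210:310,330:430],(300,300))]))
E
```

```text
10.9 [431.9 -36.3 125.1] 48.78707758942139
[307 247  23  23 395] [318.1 258. ] [430.6 -35.8  45. ]
[299.3, 217.9, 335.4, 272.3] 0.6
[571.6, 2.0, 638.5, 40.6] 0.17
[375.4, 253.9, 388.3, 274.8] 0.78
[245.9, 220.6, 258.8, 236.4] 0.75
```

View pics/s2.png

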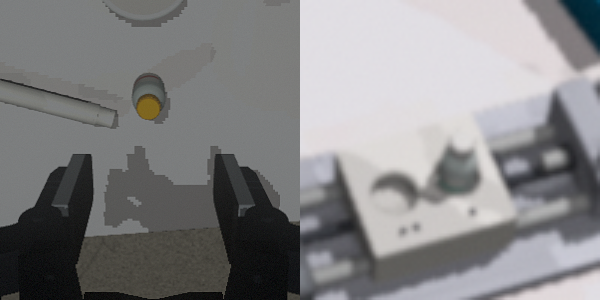

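Vial_b stands upright in the one-dot pocket (right half). Vial_a's cap is at crop (148,107), roughly between the fingers, with the pen tip to its left. I'll grasp it now.

{"api": "send_rows", "payload": {
  "targets": [
    {"hand":110,"linear":[-0.002,-0.001,-0.02],"roll":0},
    {"hand":110,"linear":[0,0,-0.03],"roll":0},
    {"hand":110,"linear":[0,0,-0.03],"roll":0},
    {"hand":110,"linear":[0,0,-0.021],"roll":0},
    {"hand":110,"linear":[0,0,0],"roll":0},
    {"hand":255,"linear":[0,0,0],"roll":0},
    {"hand":255,"linear":[0,0,0],"roll":0},
    {"hand":255,"linear":[0,0,0],"roll":0},
    {"hand":255,"linear":[0,0,0],"roll":0},
    {"hand":255,"linear":[0,0,0],"roll":0}
  ],
  "newtons": 30
}}

```text
t: 12.35
eef_pos: [429.9, -38.0, 24.7]
tool_rot: [179.9, -0.0, 90.0]
contact_force: [-1.0, 0.5, 7.6]
grip_width: 19.0
gripper_force: 29.6
```

{"api": "send_rows", "payload": {
  "targets": [
    {"hand":255,"linear":[0,0.005,0.03],"roll":0},
    {"hand":255,"linear":[0.01,0.02,0.035],"roll":0},
    {"hand":255,"linear":[0.035,0.03,0.01],"roll":0},
    {"hand":255,"linear":[0.04,0.025,0],"roll":0},
    {"hand":255,"linear":[0.04,0.02,0],"roll":0},
    {"hand":255,"linear":[0.035,0.008,0],"roll":0},
    {"hand":255,"linear":[0.02,0.004,0],"roll":0},
    {"hand":255,"linear":[0,0,0],"roll":0},
    {"hand":255,"linear":[0,0,0],"roll":0},
    {"hand":255,"linear":[0,0,0],"roll":0}
  ]
}}

```text
t: 13.6
eef_pos: [608.5, 73.7, 99.0]
tool_rot: [-180.0, 0.0, 90.0]
contact_force: [-1.0, -0.0, -0.8]
grip_width: 19.0
gripper_force: 29.7
```

```bash
python3 - <<'E'
from h import *
np.set_printoptions(precision=1,suppress=True)
w=cam("wrist"); o=w["s"]; print(o["eef_pos"],o["grip_width"],o["contact_force"])
h=cv2.cvtColor(w["img"],cv2.COLOR_BGR2HSV); m=cv2.inRange(h,(12,150,60),(35,255,255))
n,l,st,ce=cv2.connectedComponentsWithStats(m)
for i in range(1,n):
    if st[i,4]>60: print(st[i],ce[i],px2w(w,ce[i],o["eef_pos"][2]-24.5+45))
print("pred p1 p2",w2px(w,[[613.4,144,50],[610.3,106.2,50]]))
print("tip",w2px(w,[[620,200,35]]))
cv2.imwrite("pics/w4.png",w["img"][:430,100:560])
E
```

```text
[608.5  73.7  99. ] 19.007660523518428 [-1.  -0.  -0.8]
[ 303  329   43   46 1437] [323.6 352.6] [610.   78.  119.5]
pred p1 p2 [[330.6 137. ]
 [323.8 218.3]]
tip [[345.3   5.3]]
```

View pics/w4.png

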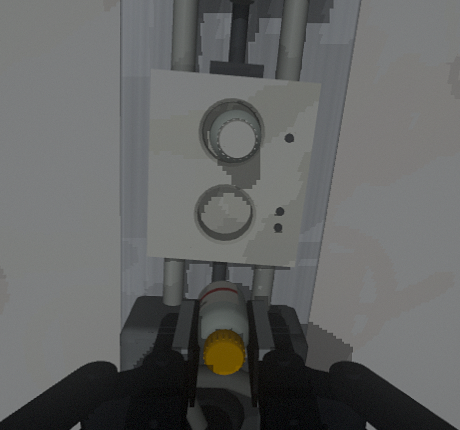

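The view shows vial_b seated in the one-dot pocket, the empty two-dot pocket rim at full-image (325.5,212.5), and vial_a held upright with its cap at (323,354).

{"api": "send_rows", "payload": {
  "targets": [
    {"hand":255,"linear":[0.0006,0.016,0],"roll":0},
    {"hand":255,"linear":[0.0007,0.0165,0],"roll":0},
    {"hand":255,"linear":[0,0,-0.01],"roll":0},
    {"hand":255,"linear":[0,0,-0.009],"roll":0},
    {"hand":255,"linear":[0,0,-0.004],"roll":0},
    {"hand":255,"linear":[0,0,-0.004],"roll":0},
    {"hand":255,"linear":[0,0,-0.003],"roll":0},
    {"hand":255,"linear":[0,0,0],"roll":0},
    {"hand":255,"linear":[0,0,0],"roll":0},
    {"hand":255,"linear":[0,0,0],"roll":0}
  ]
}}

```text
t: 14.9
eef_pos: [610.6, 106.5, 69.0]
tool_rot: [180.0, -0.0, 90.0]
contact_force: [-0.6, -0.2, -0.6]
grip_width: 19.0
gripper_force: 29.7
```

No contact force, so it's entering freely. I'll lower it, release and rise.

{"api": "send_rows", "payload": {
  "targets": [
    {"hand":255,"linear":[0,0,-0.004],"roll":0},
    {"hand":255,"linear":[0,0,-0.003],"roll":0},
    {"hand":255,"linear":[0,0,0],"roll":0},
    {"hand":140,"linear":[0,0,0],"roll":0},
    {"hand":140,"linear":[0,0,0],"roll":0},
    {"hand":140,"linear":[0,0,0],"roll":0},
    {"hand":140,"linear":[0,0,0.03],"roll":0},
    {"hand":140,"linear":[0,0,0.04],"roll":0},
    {"hand":140,"linear":[0,0,0.04],"roll":0},
    {"hand":140,"linear":[0,0,0.03],"roll":0}
  ]
}}

```text
t: 16.15
eef_pos: [610.8, 106.5, 203.9]
tool_rot: [179.9, -0.0, 90.0]
contact_force: [0.5, -0.0, -1.3]
grip_width: 38.5
gripper_force: 0.0
```

```bash
python3 - <<'E'
from h import *
np.set_printoptions(precision=1,suppress=True)
w=cam("wrist"); o=w["s"]; print(o["t"],o["eef_pos"],o["grip_width"],o["contact_force"])
for l in ["crank_knob","handwheel","vial_a","carriage","plunger_tip"]:
    for b in nets.boxes_of(l,"wrist")[:3]: print(l,np.array(b["rect"]),round(b["p"],2))
h=cv2.cvtColor(w["img"],cv2.COLOR_BGR2HSV); m=cv2.inRange(h,(12,150,60),(35,255,255))
n,l,st,ce=cv2.connectedComponentsWithStats(m)
for i in range(1,n):
    if st[i,4]>60: print(st[i],ce[i],px2w(w,ce[i],81))
s=cam("scene"); d=cam("side")
for c,n in ((s,"scene"),(d,"side")):
    for l in ["crank_knob","vial_a"]:
        for b in nets.boxes_of(l,n)[:3]:
            r=b["rect"]; print(n,l,np.array(r),round(b["p"],2),px2w(c,((r[0]+r[2])/2,(r[1]+r[3])/2),108))
    print(w2px(c,[[611,106,81],[614,144,89]]))
E
```

```text
16.15 [610.8 106.5 203.9] 38.50432507049682 [ 0.5 -0.  -1.3]
crank_knob [355.7 386.1 383.3 434.2] 0.68
handwheel [265.4 314.1 383.9 432.4] 0.85
vial_a [304.4 202.7 337.7 248. ] 0.73
carriage [273.3 129.4 380.1 258.1] 0.67
plunger_tip [320.2  68.6 342.1  93.9] 0.71
[311 223  20  21 334] [320.5 233.4] [610.8 109.   81. ]
scene crank_knob [399.1 218.5 412.3 240.6] 0.73 [641.8 -18.5 108. ]
scene crank_knob [274.4 210.9 281.9 220. ] 0.47 [550.6 150.1 108. ]
scene vial_a [303.3 208.5 318.3 235.6] 0.75 [568.9 101.6 108. ]
scene vial_a [315.  221.1 334.1 242.9] 0.58 [563.4  71.5 108. ]
[[325.5 221. ]
 [307.7 206.7]]
side crank_knob [376.3 252.6 389.1 274.9] 0.59 [633.4 130.6 108. ]
side crank_knob [294.8 290.3 306.  308.1] 0.54 [644.1 -15.8 108. ]
side vial_a [356.2 263.5 367.4 277.8] 0.75 [632.6  93.9 108. ]
side vial_a [377.1 253.3 388.3 273.3] 0.47 [632.6 131.  108. ]
side vial_a [267.  259.6 327.3 310.3] 0.3 [618.4 -11.8 108. ]
[[362.3 266.3]
 [384.  258. ]]
```

Both vials stand where they should. The knob is near (644,-15.5) and the estimates agree, so I'll go down onto it.

{"api": "send_rows", "payload": {
  "targets": [
    {"hand":110,"linear":[0.008,-0.03,0],"roll":0},
    {"hand":110,"linear":[0.009,-0.035,-0.01],"roll":0},
    {"hand":110,"linear":[0.009,-0.035,-0.02],"roll":0},
    {"hand":110,"linear":[0.007,-0.022,-0.02],"roll":0},
    {"hand":110,"linear":[0,0,0],"roll":0},
    {"hand":110,"linear":[0,0,-0.02],"roll":0},
    {"hand":110,"linear":[0,0,-0.028],"roll":0},
    {"hand":255,"linear":[0,0,0],"roll":0},
    {"hand":255,"linear":[0,0,0],"roll":0},
    {"hand":255,"linear":[0,0,0],"roll":0}
  ],
  "newtons": 40
}}

```text
t: 18.0
eef_pos: [644.0, -14.5, 104.4]
tool_rot: [179.9, -0.0, 90.0]
contact_force: [3.6, 2.3, -6.2]
grip_width: 15.8
gripper_force: 39.9
```

```bash
python3 - <<'E'
from h import *
np.set_printoptions(precision=2,suppress=True)
# circle about hub, from knob now
hub=np.array([602,-1.]);k=np.array([644,-15.5]);v=k-hub;a0=np.arctan2(v[1],v[0]);r=44.8
st=16
P=[hub+r*np.array([np.cos(a0-np.radians(st*i)),np.sin(a0-np.radians(st*i))]) for i in range(23)]
print(np.degrees(a0));print(np.diff(P,axis=0).tolist() and np.round(np.diff(P,axis=0)/1000,4).tolist())
E
```

```text
-19.04662429763581
[[-0.0057, -0.0111], [-0.0085, -0.0091], [-0.0107, -0.0064], [-0.012, -0.0032], [-0.0125, 0.0002], [-0.0119, 0.0037], [-0.0105, 0.0068], [-0.0082, 0.0094], [-0.0053, 0.0113], [-0.0019, 0.0123], [0.0015, 0.0124], [0.0049, 0.0115], [0.0079, 0.0097], [0.0102, 0.0071], [0.0118, 0.0041], [0.0125, 0.0006], [0.0121, -0.0028], [0.0109, -0.0061], [0.0088, -0.0088], [0.006, -0.0109], [0.0028, -0.0122], [-0.0007, -0.0125]]
```

{"api": "send_rows", "payload": {
  "targets": [
    {"hand":255,"linear":[-0.0057,-0.0111,0],"roll":0},
    {"hand":255,"linear":[-0.0085,-0.0091,0],"roll":0},
    {"hand":255,"linear":[-0.0107,-0.0064,0],"roll":0},
    {"hand":255,"linear":[-0.012,-0.0032,0],"roll":0},
    {"hand":255,"linear":[0,0,0],"roll":0},
    {"hand":255,"linear":[0,0,0],"roll":0},
    {"hand":255,"linear":[0,0,0],"roll":0},
    {"hand":255,"linear":[0,0,0],"roll":0},
    {"hand":255,"linear":[0,0,0],"roll":0},
    {"hand":255,"linear":[0,0,0],"roll":0}
  ]
}}

```text
t: 19.25
eef_pos: [606.1, -48.2, 104.3]
tool_rot: [-180.0, 0.2, 89.9]
contact_force: [-2.1, -6.9, -1.9]
grip_width: 15.4
gripper_force: 40.5
```

```bash
python3 - <<'E'
from h import *
hub=np.array([600.5,-3.]);r=45
A=[-83-15*i for i in range(1,11)]+[-233-14*i for i in range(1,6)]
P=[[606.9,-45.3]]+[hub+r*np.array([np.cos(np.radians(a)),np.sin(np.radians(a))]) for a in A]
print(np.round(np.diff(P,axis=0)/1000,4).tolist())
E
```

```text
[[-0.0127, -0.0023], [-0.0113, 0.0031], [-0.0101, 0.006], [-0.0082, 0.0084], [-0.0058, 0.0102], [-0.0029, 0.0114], [0.0001, 0.0117], [0.0031, 0.0113], [0.006, 0.0101], [0.0084, 0.0082], [0.0095, 0.0055], [0.0105, 0.003], [0.011, 0.0004], [0.0107, -0.0023], [0.0099, -0.0048]]
```

{"api": "send_rows", "payload": {
  "targets": [
    {"hand":255,"linear":[-0.0127,-0.0023,0],"roll":0},
    {"hand":255,"linear":[-0.0113,0.0031,0],"roll":0},
    {"hand":255,"linear":[-0.0101,0.006,0],"roll":0},
    {"hand":255,"linear":[-0.0082,0.0084,0],"roll":0},
    {"hand":255,"linear":[-0.0058,0.0102,0],"roll":0},
    {"hand":255,"linear":[-0.0029,0.0114,0],"roll":0},
    {"hand":255,"linear":[0.0001,0.0117,0],"roll":0},
    {"hand":255,"linear":[0.0031,0.0113,0],"roll":0},
    {"hand":255,"linear":[0.006,0.0101,0],"roll":0},
    {"hand":255,"linear":[0.0084,0.0082,0],"roll":0}
  ]
}}

```text
t: 20.5
eef_pos: [574.0, 33.0, 104.2]
tool_rot: [180.0, 0.0, 90.0]
contact_force: [2.3, -8.7, 3.1]
grip_width: 15.4
gripper_force: 41.2
```

{"api": "send_rows", "payload": {
  "targets": [
    {"hand":255,"linear":[0.0095,0.0055,0],"roll":0},
    {"hand":255,"linear":[0.0105,0.003,0],"roll":0},
    {"hand":255,"linear":[0.011,0.0004,0],"roll":0},
    {"hand":255,"linear":[0.0107,-0.0023,0],"roll":0},
    {"hand":255,"linear":[0.0099,-0.0048,0],"roll":0},
    {"hand":255,"linear":[0,0,0],"roll":0},
    {"hand":255,"linear":[0,0,0],"roll":0},
    {"hand":255,"linear":[0,0,0],"roll":0},
    {"hand":255,"linear":[0,0,0],"roll":0},
    {"hand":255,"linear":[0,0,0],"roll":0}
  ]
}}

```text
t: 21.75
eef_pos: [625.3, 33.9, 104.2]
tool_rot: [180.0, 0.1, 89.9]
contact_force: [-0.1, -6.4, 5.7]
grip_width: 15.5
gripper_force: 41.5
```

{"api": "send_rows", "payload": {
  "targets": [
    {"hand":110,"linear":[0,0,0],"roll":0},
    {"hand":110,"linear":[0,0,0],"roll":0},
    {"hand":110,"linear":[0,0,0],"roll":0},
    {"hand":110,"linear":[0,0,0.025],"roll":0},
    {"hand":110,"linear":[0,0,0.025],"roll":0},
    {"hand":110,"linear":[-0.004,0.04,0],"roll":0},
    {"hand":110,"linear":[-0.003,0.04,0],"roll":0},
    {"hand":110,"linear":[-0.003,0.02,-0.01],"roll":0},
    {"hand":110,"linear":[0,0,0],"roll":0},
    {"hand":110,"linear":[0,0,0],"roll":0}
  ]
}}

```text
t: 23.0
eef_pos: [615.0, 132.4, 143.4]
tool_rot: [-180.0, 0.1, 89.9]
contact_force: [1.0, 0.4, 0.4]
grip_width: 49.2
gripper_force: 0.0
```

```bash
python3 - <<'E'
from h import *
np.set_printoptions(precision=1,suppress=True,linewidth=200)
w=cam("wrist"); o=w["s"]; print(o["t"],o["eef_pos"],o["grip_width"],o["contact_force"])
for l in ["plunger_tip","carriage","vial_a"]:
    for b in nets.boxes_of(l,"wrist")[:2]: print(l,np.array(b["rect"]),round(b["p"],2))
th=np.radians(-4.6); t0=np.array([619,199.])
ax=np.array([-np.sin(th),np.cos(th)])
g=cv2.cvtColor(w["img"],6).astype(float)
for off in (-4,0,4):
  q=[np.r_[t0+ax*s+off*np.array([ax[1],-ax[0]]),35] for s in np.arange(-40,25,1.)]
  p=w2px(w,q); v=cv2.remap(g.astype(np.float32),p[:,:1].astype(np.float32),p[:,1:].astype(np.float32),1)[:,0]
  print(off,p[0],p[-1]); print(v.astype(int))
E
```

```text
23.0 [615.  132.4 143.4] 49.207343253743375 [1.  0.4 0.4]
plunger_tip [315.8 106.4 336.3 133.9] 0.76
carriage [256.  135.7 392.4 296.5] 0.62
vial_a [296.6 235.4 334.7 292.7] 0.92
vial_a [303.9 175.9 341.8 229.7] 0.86
-4 [315.5 202.3] [323.4  94. ]
[ 97  92  70  96 111 108 107 102  99  91  79  78  75  75  72  67  71  69  81  92 129 129 128 128 128 127 128 128 128 113  55  49  49  51  51  51  46  37  33  34  34  33  33  94  98  96  98  97  97
  98  97  96  98  98  96  97  64  57  38  40  38  38  44  64  84]
0 [321.9 202.8] [330.3  94.6]
[129 112  92  79  80 105 106 104 101  99  91  80  77  76  74  72  69  71  78  90 128 128 128 128 129 127 127 127 128 123  52  50  49  47  50  50  46  39  43  38  38  39  43 104 103 103 102 101 103
 103 103 102 104 103  90  68  69  64  39  40  41  36  45  64  86]
4 [328.2 203.3] [337.2  95.2]
[127 103  91  70  91 106 103 100  98  95  84  77  75  73  71  66  69  69  77 112 121 129 127 128 127 126 128 128 127 109  54  49  49  49  52  51  45  36  69  69  70  68  68  59  61  62  61  59  59
  59  59  60  59  59  50  50  49  49  36  37  36  36  38  63  85]
```

```bash
cat > gap.py <<'E'
from h import *
np.set_printoptions(precision=1,suppress=True,linewidth=220)
def prof(w,z,lo,hi,offs=np.arange(-3,3.1,1),t0=(619,199.)):
    th=np.radians(-4.6); t0=np.array(t0); ax=np.array([-np.sin(th),np.cos(th)]); n=np.array([ax[1],-ax[0]])
    g=cv2.cvtColor(w["img"],6).astype(np.float32); S=np.arange(lo,hi,.25); V=[]
    for off in offs:
        p=w2px(w,[np.r_[t0+ax*s+off*n,z] for s in S]).astype(np.float32)
        V.append(cv2.remap(g,p[:,:1],p[:,1:],1)[:,0])
    return S,np.median(V,0)
E
python3 - <<'E'
from gap import *
w=cam("wrist")
for z in (35,40.5,43):
    S,v=prof(w,z,-14,6); print(z); print(np.c_[S,v][10:].T if z==35 else "", "edges:",S[np.abs(np.diff(v,append=v[-1]))>3])
E
```

```text
35
[[-11.5 -11.2 -11.  -10.8 -10.5 -10.2 -10.   -9.8  -9.5  -9.2  -9.   -8.8  -8.5  -8.2  -8.   -7.8  -7.5  -7.2  -7.   -6.8  -6.5  -6.2  -6.   -5.8  -5.5  -5.2  -5.   -4.8  -4.5  -4.2  -4.   -3.8  -3.5  -3.2  -3.   -2.8
   -2.5  -2.2  -2.   -1.8  -1.5  -1.2  -1.   -0.8  -0.5  -0.2   0.    0.2   0.5   0.8   1.    1.2   1.5   1.8   2.    2.2   2.5   2.8   3.    3.2   3.5   3.8   4.    4.2   4.5   4.8   5.    5.2   5.5   5.8]
 [130.8 125.1 117.9  96.   75.3  62.   55.2  49.5  49.7  49.4  49.5  49.3  49.9  50.1  49.9  49.5  49.1  49.6  49.5  49.7  51.6  52.6  53.   52.2  51.6  51.6  51.3  51.2  50.7  49.8  44.9  40.2  37.3  35.4  38.5  42.7
   42.6  40.2  37.7  37.3  37.5  37.8  37.7  38.   38.3  38.2  37.8  37.5  37.6  38.9  39.2  37.8  37.   36.8  38.4  53.7  75.8  91.4  99.9 105.2 104.6 104.  103.3 103.2 103.7 104.2 104.5 104.5 104.6 103.8]] edges: [-11.5 -11.2 -11.  -10.8 -10.5 -10.2 -10.   -4.2  -4.   -3.2  -3.    2.    2.2   2.5   2.8   3. ]
40.5
 edges: [-10.8 -10.5 -10.2 -10.   -9.8  -9.5  -3.8  -3.5  -2.5   2.2   2.5   2.8   3.    3.2]
43
 edges: [-10.5 -10.2 -10.   -9.8  -9.5  -9.2  -3.8  -3.5  -3.2  -2.5   2.2   2.5   2.8   3.    3.2]
```

Gap is about 6.0 mm, with the free tip edge at s≈2.55 for later comparison. I'll drive about 7.3 mm (105°) more.

{"api": "send_rows", "payload": {
  "targets": [
    {"hand":110,"linear":[0.003,-0.03,0.01],"roll":0},
    {"hand":110,"linear":[0.004,-0.038,0],"roll":0},
    {"hand":110,"linear":[0.0033,-0.0305,0],"roll":0},
    {"hand":110,"linear":[0,0,0],"roll":0},
    {"hand":110,"linear":[0,0,-0.024],"roll":0},
    {"hand":110,"linear":[0,0,-0.025],"roll":0},
    {"hand":255,"linear":[0,0,0],"roll":0},
    {"hand":255,"linear":[0,0,0],"roll":0},
    {"hand":255,"linear":[0,0,0],"roll":0},
    {"hand":255,"linear":[0,0,0],"roll":0}
  ]
}}

```text
t: 24.5
eef_pos: [625.4, 36.5, 105.6]
tool_rot: [180.0, -0.0, 90.0]
contact_force: [-1.2, 1.4, 1.5]
grip_width: 15.4
gripper_force: 39.7
```

```bash
python3 - <<'E'
from h import *
o=robot.observe(); print(o["t"],o["eef_pos"],o["contact_force"],o["grip_width"])
hub=np.array([600.4,-3.4]);v=o["eef_pos"][:2]-hub; a0=np.degrees(np.arctan2(v[1],v[0])); print(a0,np.hypot(*v))
A=np.radians(a0-np.arange(0,9)*13.1); P=hub+45*np.c_[np.cos(A),np.sin(A)]; print(np.round(np.diff(P,axis=0)/1000,4).tolist(),P[-1])
E
```

```text
24.5 [625.36606634  36.49514361 105.62042149] [-1.19165279  1.39851477  1.46041899] 15.372772722795105
57.96199206984066 47.0630104493332
[[0.008, -0.0064], [0.0064, -0.0081], [0.0044, -0.0093], [0.0022, -0.01], [-0.0002, -0.0103], [-0.0025, -0.01], [-0.0047, -0.0091], [-0.0066, -0.0078]] [631.18285229 -36.22401568]
```

{"api": "send_rows", "payload": {
  "targets": [
    {"hand":255,"linear":[0.008,-0.0064,0],"roll":0},
    {"hand":255,"linear":[0.0064,-0.0081,0],"roll":0},
    {"hand":255,"linear":[0.0044,-0.0093,0],"roll":0},
    {"hand":255,"linear":[0.0022,-0.01,0],"roll":0},
    {"hand":255,"linear":[-0.0002,-0.0103,0],"roll":0},
    {"hand":255,"linear":[-0.0025,-0.01,0],"roll":0},
    {"hand":255,"linear":[-0.0047,-0.0091,0],"roll":0},
    {"hand":255,"linear":[-0.0066,-0.0078,0],"roll":0},
    {"hand":255,"linear":[0,0,0],"roll":0},
    {"hand":255,"linear":[0,0,0],"roll":0}
  ]
}}

```text
t: 25.75
eef_pos: [631.7, -33.6, 105.5]
tool_rot: [-179.9, -0.1, 90.0]
contact_force: [-8.4, 6.5, 9.2]
grip_width: 15.3
gripper_force: 40.6
```

{"api": "send_rows", "payload": {
  "targets": [
    {"hand":110,"linear":[0,0,0],"roll":0},
    {"hand":110,"linear":[0,0,0],"roll":0},
    {"hand":110,"linear":[0,0,0],"roll":0},
    {"hand":110,"linear":[0,0,0.025],"roll":0},
    {"hand":110,"linear":[0,0,0.025],"roll":0},
    {"hand":110,"linear":[-0.004,0.045,0],"roll":0},
    {"hand":110,"linear":[-0.006,0.055,0],"roll":0},
    {"hand":110,"linear":[-0.006,0.055,-0.006],"roll":0},
    {"hand":110,"linear":[0,0.013,-0.006],"roll":0},
    {"hand":110,"linear":[0,0,0],"roll":0}
  ]
}}

```text
t: 27.0
eef_pos: [615.8, 133.6, 142.2]
tool_rot: [-180.0, 0.0, 90.1]
contact_force: [0.4, -0.7, 0.3]
grip_width: 48.7
gripper_force: 0.0
```

```bash
python3 - <<'E'
from gap import *
w=cam("wrist"); o=w["s"]; print(o["t"],o["eef_pos"],o["grip_width"],o["contact_force"])
for l in ["plunger_tip","carriage","vial_a"]:
    for b in nets.boxes_of(l,"wrist")[:2]: print(l,np.array(b["rect"]),round(b["p"],2))
S,v=prof(w,35,-14,20); print(np.c_[S,v][::2].T,"edges:",S[np.abs(np.diff(v,append=v[-1]))>3])
E
```

```text
27.0 [615.8 133.6 142.2] 48.693135787614835 [ 0.4 -0.7  0.3]
plunger_tip [314.2 109.4 335.5 134.1] 0.83
plunger_tip [229.5   0.  435.4 448.8] 0.4
carriage [257.  131.3 391.9 292.3] 0.73
vial_a [296.6 224.2 332.  281.8] 0.74
vial_a [303.1 172.6 341.8 218.8] 0.64
[[-14.  -13.5 -13.  -12.5 -12.  -11.5 -11.  -10.5 -10.   -9.5  -9.   -8.5  -8.   -7.5  -7.   -6.5  -6.   -5.5  -5.   -4.5  -4.   -3.5  -3.   -2.5  -2.   -1.5  -1.   -0.5   0.    0.5   1.    1.5   2.    2.5   3.    3.5
    4.    4.5   5.    5.5   6.    6.5   7.    7.5   8.    8.5   9.    9.5  10.   10.5  11.   11.5  12.   12.5  13.   13.5  14.   14.5  15.   15.5  16.   16.5  17.   17.5  18.   18.5  19.   19.5]
 [ 78.3  84.4 111.9 128.7 128.8 128.2 128.5 128.  128.  128.  128.1 128.  128.  127.9 127.4 127.5 128.1 127.5 127.2 128.  129.9 120.9  78.8  50.7  49.   49.4  49.6  49.4  49.6  49.1  50.9  52.1  51.3  51.   50.3  54.8
   86.3  94.2  96.1 102.  102.6 103.2 102.5 102.5 102.7 102.8 103.1 103.4 103.1 102.6 103.  101.9 102.4 103.3 102.6  98.8  74.1  69.   69.8  69.6  69.6  68.9  63.8  43.   38.7  39.   39.5  40. ]] edges: [-13.8 -13.5 -13.2 -13.  -12.8  -3.8  -3.5  -3.2  -3.   -2.8   3.2   3.5   3.8   4.    5.   13.2  13.5  13.8  14.   16.8  17.   17.2  17.5]
```

The carriage moved about 7.5 mm and the tip about 1.3–1.4 mm, with the bumper now directly against it. A last numeric check that both vials are standing, then I'll hand in.

```bash
python3 - <<'E'
from h import *
np.set_printoptions(precision=1,suppress=True)
d=27.3; ax=np.array([.08,.997])
for n in ("scene","side"):
    c=cam(n)
    for b in nets.boxes_of("vial_a",n)[:3]: print(n,np.array(b["rect"]),round(b["p"],2))
    for p,h in (((610.5,106),81),((613.5,144),89)):
        q=np.array(p)+d*ax; print("expect top,rim",w2px(c,[[*q,h],[*q,50]]).ravel())
o=robot.observe(); print(o["t"])
print(robot.hand_in())
E
```

```text
scene [346.3 227.3 417.3 280.4] 0.69
scene [301.4 213.9 317.4 234.8] 0.57
scene [291.2 200.  305.4 228.6] 0.57
expect top,rim [312.5 213.7 312.6 228.7]
expect top,rim [295.2 199.8 295.7 218.7]
side [372.5 258.  383.8 276.5] 0.64
side [267.1 255.4 329.4 311.7] 0.61
side [390.9 254.7 402.7 272.9] 0.5
expect top,rim [377.4 261.9 376.  271.3]
expect top,rim [399.  253.6 396.4 265.7]
27.4
the job is handed in; nothing more can be done
None
```

I handed the job in at about 27 s: vial_b stands in the one-dot pocket (filled first) and vial_a in the two-dot pocket. The carriage presses the plunger in by about 1.4 mm, estimated from the wrist camera, and the gripper is clear of everything; the hand-in gave no verdict.

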